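# Roll a seed tuber up to the reader

### The job

Push the small round potato that lies in the sloped chute up the chute with your fingertips, over the crest, so that it settles in the dip against the reader's stop plate and does not roll back; let go of it, and only then press the push button on the table fully down and release it. Roll the potato along the chute only: do not lift it out, and leave the other things on the bench where they are.

Things in the scene. Friction and masses are not known exactly. Their poses are not given: they have to be found in the camera images.
- tuber: small round potato, a ball 50 mm in diameter, 50 to 110 g, lying in the chute; origin at its centre; its axes turn as it rolls. At the start it rests against the crossbar at the foot of the chute, centre at x = 28, z = 35 mm in the chute's frame, and rolls back there if let go before the crest.
- chute: open aluminium V gutter (90 degree V; rims 23 mm above the inner corner line and 23 mm to either side). Origin at its low end on the corner line; x runs up the chute, 10 degrees above level, y across, z square to it, upwards. Crest at x = 200 mm, then a 57 mm seat of the same V dips 12 degrees below level to the stop plate. A crossbar at x = 0 to 6 mm is 24 mm high; behind it is free.
- stand: fixed steel base (340 x 60 x 8 mm) under the chute; origin on the table 130 mm level uphill of the chute's origin, x level uphill, z up. It carries the reader behind the stop plate: a white housing 122 mm high, 85 mm wide, from 128 to 204 mm along x.
- crest (a point): the highest point of the chute's inner corner line, at x = 200 mm in the chute's frame. Once the potato's centre is more than 10 mm past the crest along the chute it rolls on by itself to the stop plate and stays there.
- seat (a point): where the potato's centre comes to rest in the seat, touching the stop plate (chute frame x = 243, z = 21 mm). The stop plate is 58 mm wide and rises about 25 mm above this point.
- measure_top (a point): centre of the top face of the push button, a round black cap 36 mm in diameter in a grey housing fixed on the table between robot and chute; z up; moves down as it is pressed
- measure (a joint): travel of the push button in m: 0 up, 0.006 fully down; its spring takes 4 N to go fully down and returns it when let go
- long_potato: long potato (125 x 58 mm) lying on the table beyond the chute; a bystander, origin at the centre of its underside
- weigh_dish: shallow white dish, 90 mm across, 25 mm high; a bystander, origin at the centre of its underside
- sample_jar: capped jar, 56 mm across, 75 mm high, standing beyond the chute; a bystander, origin at the centre of its underside
- beaker: beaker, 60 mm across, 70 mm high; a bystander, origin at the centre of its underside
- dish_stack: stack of culture dishes, 90 mm across, 40 mm high; a bystander, origin at the centre of its underside
- brush: brush lying on the table; a bystander, origin at the centre of its underside
- tip_box: box of 80 x 110 x 50 mm; a bystander, origin at the centre of its underside
Things that resemble listed ones, but are neither listed nor needed, are in the scene too. Of the things that look like the tuber, the middle-sized one is meant. Several things look just like the part that bears measure_top: the one meant starts farthest to the robot's right.

How it is judged:
On the way, in this order (a step that is already met when the one before it is completed fails the run):
1. the round potato lies still in the seat against the stop plate, let go (x of tuber in the frame of chute between 0.236 and 0.25 m and distance between tuber and seat below 0.008 m and linear speed of tuber below 0.02 m/s and contact force between the fingers and tuber below 0.1 N), for 0.3 s.
2. the push button is pressed fully down with the potato seated (x of tuber in the frame of chute between 0.236 and 0.25 m and distance between tuber and seat below 0.008 m and value of joint measure above 0.0045 m), for 0.05 s.
At the end, for the whole second after the job is handed in: the round potato rests in the seat, centre within 8 mm of the seat point, still and untouched, and the button is up again after having been pressed (4.5 of its 6 mm at least) (all of step 1 and value of joint measure below 0.0015 m).
It fails at once if the round potato is lifted (more than 10 mm off the chute) or leaves the chute (z of tuber in the frame of chute above 0.0455 m or z of tuber in the frame of chute below 0.005 m or y of tuber in the frame of chute above 0.015 m or y of tuber in the frame of chute below -0.015 m).
It fails at once if the button is pressed before the potato is seated (value of joint measure above 0.003 m and not (x of tuber in the frame of chute between 0.236 and 0.25 m and distance between tuber and seat below 0.008 m)).
It fails at once if a bystander is moved more than 25 mm (distance of any of long_potato, weigh_dish, sample_jar, beaker, dish_stack, brush, tip_box from where it was at the start of the episode above 0.025 m).
It also fails if it takes over 54 s, if anything falls off the work surface, if the arm or the gripper's body presses on something with over 40 N, if the wrist force passes 120 N, or if a joint passes its speed limit or range.

### The arm

A 6-joint arm with a two-finger parallel gripper is mounted at the origin on the work surface. World frame = base frame: x ahead of the robot, y to its left, z up, the work surface at z = 0. Lengths are in m, angles in rad, forces in N, time in s.
With the tool pointing down it reaches from about 0.375 to 0.825 m from the base axis. Payload 5.5 kg.
Tool frame: the origin (TCP) lies at the very end of the fingers, on their centre line; the grasp point (between the pads) lies hold_point_z behind it (hold_point_z is the distance from the TCP to the grasp point, in m); x points along the fingers, z is the direction in which the jaws open and shut, and the axes are right-handed (so a half turn about x gives the same grasp; the last joint's range is limited). The gripper opens to 85 mm and grips with 20 to 120 N. Pads are 22 mm wide; open, the fingers measure 114 mm over their backs; the gripper's body (76 mm by 85 mm) begins 54 mm behind the grasp point. The pads swing forward as they close: fully open they stand 13 mm farther back than shut.
Start: joints at [-1.249, 0.314, -0.047, 1.21, 0, 1.571], TCP at [0.19, -0.569, 0.231] pointing down, gripper open.
Joint ranges: [-2.67, 2.67], [-0.69, 1.73], [-1.03, 1.25], [-2.08, 2.16], [-1.42, 1.45], [-3.14, 3.14]. Speed limits (rad/s): [2.39, 2.39, 3.01, 3.14, 3.14, 3.14].

### API

Orientations are given as a rotation vector (axis times angle).
In Python, from bench import * gives the robot as it stands.
- The arm moves only by the tool send_rows, never from a script. Its argument "series" is a list of rows, each a list of 5 numbers: the shift along the world's x, y, z in cm, then the turn about the world's z in rad, then the closure, from 0 (fully open) to 1 (shut). A call has 1 to 12 rows; each row shifts and turns the commanded pose from where the row before left it; what a row does not reach is not made up. A row lasts 1/12 s, in which the tool goes at most 41.7 mm and 7.16 degrees, less where a joint would pass 70% of its speed; a pose out of reach is approached as far as the arm can. A call with a gripper value outside its range is refused whole. The fingers move at their own pace and stop on an object; the grip force is fixed at half the most. Time passes only in rows, so rows that do not move let the fingers close. It gives the time, the measured TCP pose, the force and the opening at its end, in the units of the state.
- read_state(): the state, without advancing time (a new reading comes with each control period).
- grab_frame(name): name is "scene" or "side" or "wrist"; returns a dict with "color" (420x560x3 uint8, red, green, blue), "range_z" (420x560 float32, m along the optical axis (not along the pixel's ray), 0 where there is no reading), "K" (3x3 intrinsics, pixels), "distortion" ([k1, k2, p1, p2, k3] as OpenCV has them; the pictures are not rectified), "R" (3x3) and "t" (3): a world point X has camera coordinates R X + t; the wrist camera has in their place "hand_eye" (4x4, takes a point from camera to tool coordinates, whose origin is the TCP and whose axes are the tool frame's). Camera axes: x right, y down, z forward; pixel columns grow to the right and rows downward; lengths in m; the calibration is good to about 2 mm. A picture is of the moment at which its call begins: read the wrist's pose just before it.
- hand_in(): hands the job in, once; it reports no verdict.
The state is a dict: "clock": time; "joint_positions": joint angles; "dq": joint speeds; "tau": joint torques, N m; "position": TCP position; "tcp_rot": TCP orientation; "force": force on the tool from outside, world axes, zero at the start; "ft_torque": the same for the moment, N m; "finger_gap": finger opening in m.
Only numpy, scipy, OpenCV 4.12 (cv2) and the standard library are available. Lean on these libraries where they do the work, as an engineer would, in place of code of your own. Each camera call takes 0.05 s, during which the arm holds its last target.

## Working session

There is one attempt and no reset: what is moved stays moved. The work goes in short steps, Python scripts to look and compute and a tool call to move; the robot and the scene stay as the last step left them, time stands still between calls to the robot, and variables do not carry over. Pictures are saved under pics/ and viewed, and the job is handed in when it is done.

Besides the shell and the picture viewer there is one more tool, called after ">>>" by a JSON object that holds its "method" and its "body", one argument or row to a line. send_rows: Moves the arm, as the interface text tells. Its arguments: {"type":"object","properties":{"series":{"type":"array"}},"required":["series"]}

```bash
ls; mkdir -p pics
python3 - <<'E'
from bench import *
import cv2,numpy as np
s=read_state()
print(s)
for n in ["scene","side","wrist"]:
    f=grab_frame(n)
    np.savez(f"{n}0.npz",**f)
    cv2.imwrite(f"pics/{n}0.png",cv2.cvtColor(f["color"],cv2.COLOR_RGB2BGR))
    print(n,f["K"],f["distortion"],f.get("R"),f.get("t"),f.get("hand_eye"))
E
```

```text
pics
{'clock': 0.0, 'joint_positions': array([-1.24900131e+00,  3.14181174e-01, -4.80725467e-02,  1.21020238e+00,
       -2.43227028e-05,  1.57079370e+00]), 'dq': array([ 0.00037947,  0.0007153 ,  0.00047978,  0.00074144, -0.00103717,
        0.0002168 ]), 'tau': array([ 5.94312405e-04, -5.39589107e+01,  3.39748979e+01,  1.90422626e-02,
       -1.56068622e-04,  8.47440646e-06]), 'position': array([ 0.18957257, -0.56865889,  0.23046432]), 'tcp_rot': array([ 0.96993959,  1.3458206 , -0.96836372]), 'force': array([0.05068591, 0.16768002, 0.27841977]), 'ft_torque': array([-0.02186201,  0.03913872,  0.04413144]), 'finger_gap': 0.08573110825227812}
scene [[444.93867369   0.         280.22248716]
 [  0.         444.93867369 202.40723101]
 [  0.           0.           1.        ]] [-0.09688901  0.          0.          0.          0.        ] [[ 0.50094864  0.86542042  0.00989719]
 [ 0.57919114 -0.32672359 -0.74685294]
 [-0.64310814  0.37986733 -0.66491558]] [-0.26027649 -0.22492598  1.46366597] None
side [[391.16028292   0.         284.85390935]
 [  0.         391.16028292 207.85851906]
 [  0.           0.           1.        ]] [-0.0169907  0.         0.         0.         0.       ] [[-0.66835024 -0.7437919   0.00903167]
 [-0.44213627  0.38746833 -0.80893993]
 [ 0.59818348 -0.54464842 -0.58782193]] [0.35195395 0.29552109 0.86897166] None
wrist [[340.97069289   0.         280.0257324 ]
 [  0.         340.97069289 215.51445583]
 [  0.           0.           1.        ]] [-0.05395607  0.          0.          0.          0.        ] None None [[-2.11919214e-04 -3.00569384e-01  9.53759928e-01 -1.43106480e-01]
 [ 3.60493499e-04 -9.53759911e-01 -3.00569298e-01  7.64579696e-02]
 [ 9.99999913e-01  2.80127844e-04  3.10473359e-04  8.49236389e-05]
 [ 0.00000000e+00  0.00000000e+00  0.00000000e+00  1.00000000e+00]]
```

View pics/scene0.png

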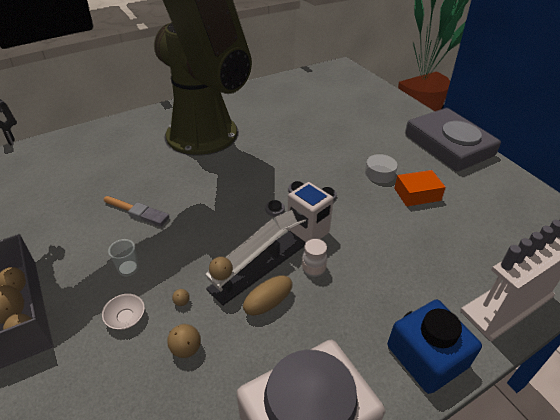

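View pics/side0.png

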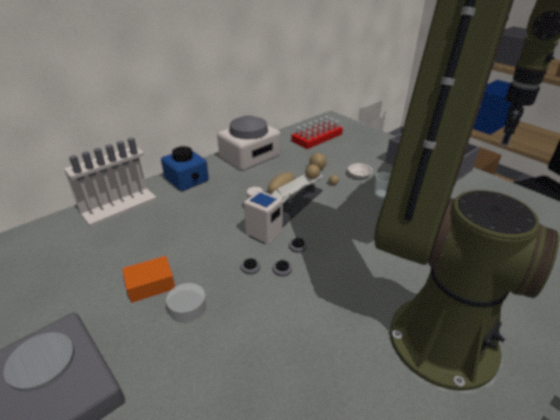

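View pics/wrist0.png

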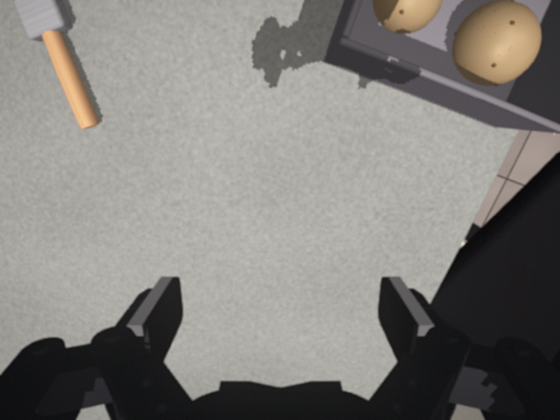

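The scene view shows the chute running from the potato at (221,267) up to the reader at (310,205). The three buttons are at about (274,208), (298,187) and (328,193). The side view shows them at (298,244), (283,267) and (250,265).

```bash
cat > h.py <<'E'
import numpy as np,cv2
def ray(f,u,v):
    p=cv2.undistortPoints(np.array([[[u,v]]],float),f["K"],f["distortion"])[0,0]
    d=f["R"].T@np.array([p[0],p[1],1]); c=-f["R"].T@f["t"]
    return c,d
def onz(f,u,v,z):
    c,d=ray(f,u,v); return c+d*(z-c[2])/d[2]
def dep(f,u,v):
    c,d=ray(f,u,v); return c+d*f["range_z"][int(round(v)),int(round(u))]
def proj(f,X):
    r,_=cv2.Rodrigues(f["R"]); return cv2.projectPoints(np.array(X,float).reshape(-1,1,3),r,f["t"],f["K"],f["distortion"])[0][:,0]
def cloud(f):
    h,w=f["range_z"].shape; u,v=np.meshgrid(np.arange(w),np.arange(h))
    p=cv2.undistortPoints(np.stack([u,v],-1).reshape(-1,1,2).astype(float),f["K"],f["distortion"]).reshape(h,w,2)
    P=np.dstack([p,np.ones((h,w))])*f["range_z"][...,None]
    return (P-f["t"])@f["R"]
E
python3 - <<'E'
from h import *
S=dict(np.load("scene0.npz"));D=dict(np.load("side0.npz"))
for n,f,pts in (("scene",S,[(274,205),(298,186),(328,191),(221,267),(213,268),(240,268),(310,195),(315,265),(268,295),(181,297),(184,340)]),("side",D,[(298,243),(283,266),(250,264),(313,171),(262,200)])):
    for p in pts: print(n,p,dep(f,*p).round(4))
for n,f,b in (("scene",S,(190,170,345,310)),("side",D,(220,140,360,290))):
    x0,y0,x1,y1=b
    im=cv2.cvtColor(f["color"],cv2.COLOR_RGB2BGR)[y0:y1,x0:x1]
    im=cv2.convertScaleAbs(im,alpha=1.6,beta=20)
    cv2.imwrite(f"pics/{n}_crop.png",cv2.resize(im,None,fx=4 if n=="side" else 4,fy=4,interpolation=cv2.INTER_CUBIC))
E
```

```text
scene (274, 205) [0.4413 0.026  0.0205]
scene (298, 186) [0.4086 0.1208 0.0237]
scene (328, 191) [0.4668 0.1815 0.0233]
scene (221, 267) [ 0.6326 -0.2071  0.1024]
scene (213, 268) [ 0.6226 -0.2211  0.097 ]
scene (240, 268) [ 0.6329 -0.1654  0.0752]
scene (310, 195) [0.5535 0.06   0.1252]
scene (315, 265) [ 0.684  -0.0059  0.0445]
scene (268, 295) [ 0.7092 -0.1397  0.0527]
scene (181, 297) [ 0.611  -0.2967  0.0336]
scene (184, 340) [ 0.7277 -0.3316  0.0596]
side (298, 243) [0.4352 0.0328 0.0211]
side (283, 266) [0.3927 0.1271 0.0239]
side (250, 264) [0.4551 0.1873 0.0244]
side (313, 171) [ 0.6077 -0.1964  0.0891]
side (262, 200) [0.5496 0.0663 0.1237]
```

View pics/scene_crop.png

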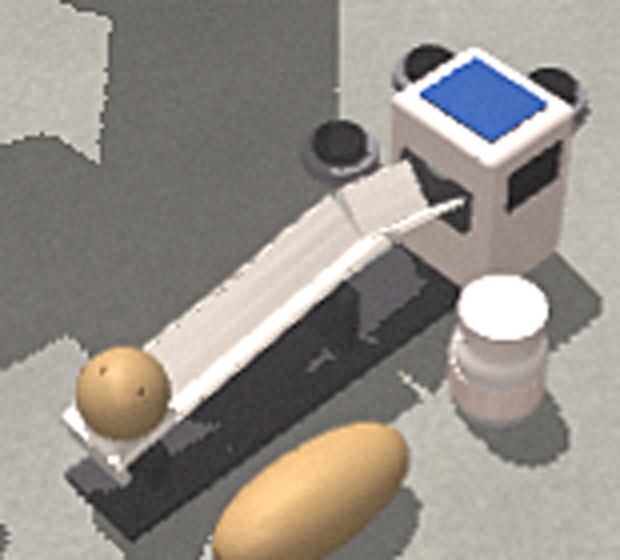

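View pics/side_crop.png

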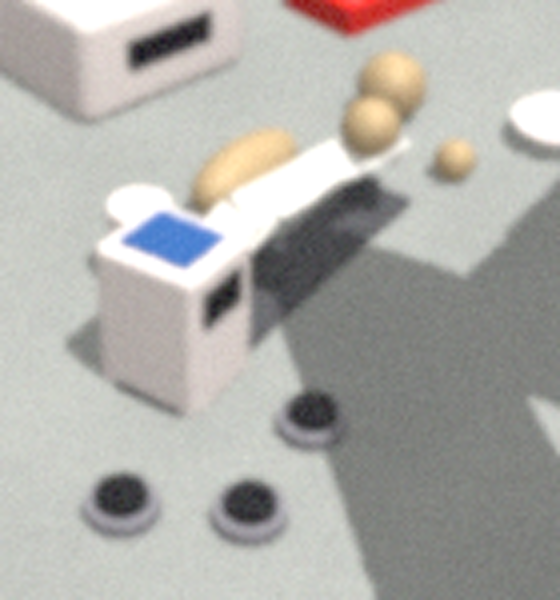

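Run:
```python
from h import *
from scipy.optimize import least_squares
S=dict(np.load("scene0.npz"));D=dict(np.load("side0.npz"))
def comp(m,seed):
    n,l,st,c=cv2.connectedComponentsWithStats(m.astype(np.uint8)); k=l[seed[1],seed[0]]
    return l==k,st[k],c[k]
def tri(rays):
    A=0;b=0
    for c,d in rays:
        d=d/np.linalg.norm(d);P=np.eye(3)-np.outer(d,d);A=A+P;b=b+P@c
    X=np.linalg.solve(A,b); return X,[np.linalg.norm((np.eye(3)-np.outer(d,d)/(d@d))@(X-c)) for c,d in rays]
# caps
for a,b in (((274,207),(298,243)),((298,187),(283,266)),((328,192),(250,264))):
    r=[]
    for f,p in((S,a),(D,b)):
        m=f["color"].max(2)<45
        M,st,c=comp(m,p); r.append(ray(f,*c)); print(st,c,onz(f,*c,0.024).round(4), cloud(f)[M].mean(0).round(4))
    print("cap",tri(r))
# blue
r=[]
for f,p in((S,(310,195)),(D,(262,200))):
    c=f["color"].astype(int); m=(c[...,2]>c[...,0]+40)
    M,st,cc=comp(m,p); r.append(ray(f,*cc)); P=cloud(f)[M]; print("blue",st,cc,P.mean(0).round(4),onz(f,*cc,.122).round(4))
    h=cv2.minAreaRect((P[:,:2]*1000).astype(np.float32)); print(h)
print(tri(r))
for f,p in((S,(221,267)),(D,(313,171))):
    c=f["color"].astype(int); m=(c[...,0]>c[...,2]+25)
    M,st,cc=comp(m,p); print("pot",st,cc)
    P=cloud(f)[M]; P=P[np.linalg.norm(P-np.median(P,0),axis=1)<.035]
    s=least_squares(lambda x:np.linalg.norm(P-x,axis=1)-.025,P.mean(0)-[0,0,.01],loss='soft_l1',f_scale=.002)
    print(s.x.round(4),np.abs(s.fun).mean(),len(P))
    s=least_squares(lambda x:np.linalg.norm(P-x[:3],axis=1)-x[3],list(s.x)+[.025],loss='soft_l1',f_scale=.002);print(s.x)
# box of white reader: cloud top and sides
for f in (S,D):
    P=cloud(f).reshape(-1,3); k=(abs(P[:,2]-.123)<.006)&(abs(P[:,0]-.55)<.1)&(abs(P[:,1]-.06)<.1)
    print(k.sum(),P[k].mean(0),cv2.minAreaRect((P[k][:,:2]*1000).astype(np.float32)))
```

```text
[268 200  14  12 132] [274.28787879 205.56060606] [0.447  0.0237 0.024 ] [0.4434 0.0257 0.0204]
[293 238  11   9  82] [298.15853659 242.36585366] [0.4345 0.0329 0.024 ] [0.4304 0.0372 0.0292]
cap (array([0.44018264, 0.0274095 , 0.01705512]), [np.float64(0.00014649378102697826), np.float64(0.00014649378102688453)])
[     0      0    560    420 210497] [287.1098543  217.94430799] [0.5041 0.029  0.024 ] [ 0.3595  0.1617 -0.0074]
[277 261  11  10  87] [282.04597701 265.45977011] [0.3958 0.1277 0.024 ] [0.3854 0.1367 0.0377]
cap (array([ 0.4458836 ,  0.07336951, -0.04671438]), [np.float64(0.007070316684405641), np.float64(0.007070316684405647)])
[323 187  11   9  60] [328.83333333 190.33333333] [0.4663 0.1845 0.024 ] [0.4647 0.1857 0.0224]
[244 259  12  10  87] [249.79310345 263.63218391] [0.4569 0.1867 0.024 ] [0.4597 0.1847 0.0208]
cap (array([0.4614469 , 0.18586381, 0.02007997]), [np.float64(0.00196637231096731), np.float64(0.001966372310967383)])
blue [295 184  31  21 345] [310.28115942 194.28695652] [0.5536 0.0605 0.1275] [0.5486 0.0641 0.122 ]
((869.4544677734375, -145.7047119140625
[... 270 characters left out ...]
[0.55054565, 0.06264839, 0.12408349]), [np.float64(6.556246531218765e-05), np.float64(6.55624653121035e-05)])
pot [209 257  23  23 411] [219.94647202 267.59367397]
[ 0.6174 -0.2036  0.0804] 0.0009227144992232727 402
[ 0.61773965 -0.20372864  0.08090108  0.02453914]
pot [306 153  20  25 313] [315.74760383 164.41533546]
[ 0.7099 -0.3266  0.0385] 0.002020059225715064 110
[ 0.71097246 -0.32754106  0.03740809  0.02639983]
764 [0.55748725 0.0594388  0.12361655] ((552.6074829101562, 62.03813934326172), (86.94215393066406, 74.7826156616211), 13.813619613647461)
466 [0.54795969 0.06670923 0.12268482] ((551.7297973632812, 62.931007385253906), (85.04328918457031, 74.70780181884766), 15.429628372192383)
```

Run:
```python
import bench
from bench import *
from scipy.spatial.transform import Rotation as R
s=read_state();print(R.from_rotvec(s["tcp_rot"]).as_matrix().round(3))
print([ (k,getattr(bench,k)) for k in dir(bench) if not k.startswith('_')])
```

```text
[[-0.     0.949  0.316]
 [ 0.001  0.316 -0.949]
 [-1.    -0.    -0.001]]
[('PlanningError', <class 'bench.PlanningError'>), ('grab_frame', <function make.<locals>.drawn_camera at 0x7f54ebb58180>), ('hand_in', <function connect.<locals>.done at 0x7f54ebad37e0>), ('hold_point_z', 0.0187), ('read_state', <function make.<locals>.<lambda> at 0x7f54ebb58680>)]
```

>>> {"method": "send_rows", "body": {
  "series": [
    [0,0,0,0,1],
    [0,0,0,0,1]
  ]
}}

```text
clock: 0.32
position: [0.1897, -0.5691, 0.231]
tcp_rot: [0.969, 1.345, -0.969]
force: [0.0, -0.6, -0.4]
finger_gap: 0.0641
```

>>> {"method": "send_rows", "body": {
  "series": [
    [2.4,1.7,0,0.083,1],
    [2.4,1.7,0,0.083,1],
    [2.4,1.7,0,0.083,1],
    [2.4,1.7,0,0.083,1],
    [2.4,1.7,0,0.083,1],
    [2.4,1.7,0,0.083,1],
    [2.4,1.7,0,0.083,1],
    [2.4,1.7,0,0.083,1],
    [2.4,1.7,0,0.083,1],
    [2.4,1.7,0,0.083,1],
    [2.4,1.7,0,0.083,1],
    [2.4,1.7,0,0.083,1]
  ]
}}

```text
clock: 1.32
position: [0.4788, -0.3642, 0.2313]
tcp_rot: [0.195, 1.562, -0.195]
force: [-0.2, -0.8, 0.2]
finger_gap: 0.0001
```

>>> {"method": "send_rows", "body": {
  "series": [
    [2.4,1.7,-1,0.083,1],
    [2.4,1.7,-1,0.083,1],
    [2.4,1.7,-1,0.083,1],
    [2.4,1.7,-1,0.083,1],
    [2.4,1.7,-1,0.083,1],
    [1.5,1.2,-1,0.083,1],
    [0,0,0,0,1],
    [0,0,0,0,1]
  ]
}}

```text
clock: 1.98
position: [0.6127, -0.2672, 0.1702]
tcp_rot: [-0.192, 1.564, 0.194]
force: [-0.4, 0.6, 0.3]
finger_gap: -0.0001
```

```bash
cat > look.py <<'E'
import sys
from bench import *
from h import *
from scipy.spatial.transform import Rotation as R
def wr(f,s):
    H=f["hand_eye"]; T=np.eye(4);T[:3,:3]=R.from_rotvec(s["tcp_rot"]).as_matrix();T[:3,3]=s["position"]
    W=np.linalg.inv(T@H); f["R"]=W[:3,:3];f["t"]=W[:3,3]; return f
def look(n,tag):
    s=read_state(); f=grab_frame(n)
    if n=="wrist": wr(f,s)
    np.savez(f"{n}{tag}.npz",**f); cv2.imwrite(f"pics/{n}{tag}.png",cv2.cvtColor(f["color"],cv2.COLOR_RGB2BGR)); return s,f
E
python3 - <<'E'
from look import *
s,f=look("wrist","1")
print(s["position"],s["joint_positions"],s["finger_gap"],R.from_rotvec(s["tcp_rot"]).as_matrix().round(3),s["clock"])
look("scene","1")
E
```

```text
[ 0.61268932 -0.26719818  0.17017344] [-4.11053553e-01  4.71650000e-01  4.31382734e-02  1.14435929e+00
 -3.78140031e-04  9.13966974e-01] -0.00010357854327987438 [[-0.002 -0.243  0.97 ]
 [ 0.     0.97   0.243]
 [-1.     0.001 -0.002]] 1.9833
```

View pics/wrist1.png

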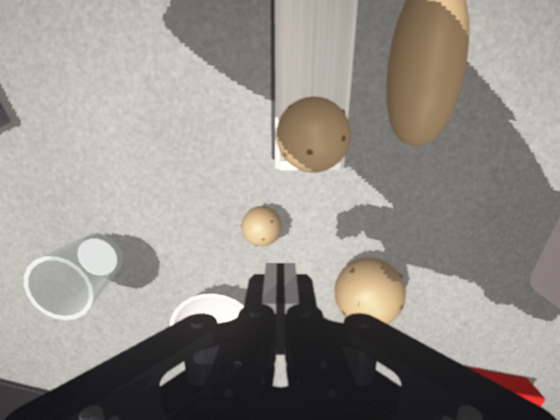

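View pics/scene1.png

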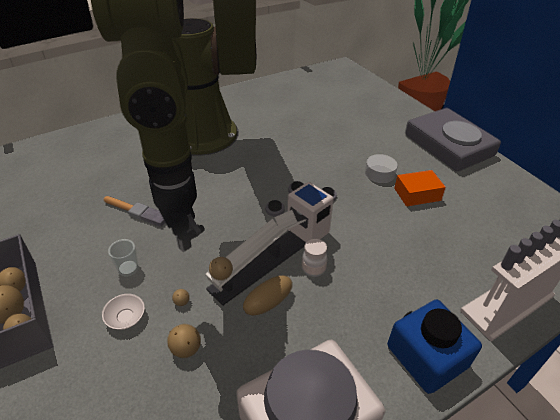

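The wrist view shows the ball at (314,134) against the crossbar, with the chute running almost straight up the picture. The shut fingers are at (281,270), so they are offset to the left. Next I measure the ball from this view.

Run:
```python
from look import *
from scipy.optimize import least_squares
f=dict(np.load("wrist1.npz"));S=dict(np.load("scene0.npz"))
c=f["color"].astype(int); m=((c[...,0]>c[...,2]+22)).astype(np.uint8)
n,l,st,cc=cv2.connectedComponentsWithStats(m); k=l[140,314]; print(st[k],cc[k])
P=cloud(f)[l==k];P=P[np.linalg.norm(P-np.median(P,0),axis=1)<.035]
s=least_squares(lambda x:np.linalg.norm(P-x,axis=1)-.025,P.mean(0)-[0,0,.01],loss='soft_l1',f_scale=.002);print(s.x,len(P),abs(s.fun).mean())
for C in ([.6174,-.2036,.0804],s.x): print(proj(f,C),proj(S,C))
print(proj(f,[f["R"].T@(-f["t"])*0+[.6127,-.2672,.1702]]))
# chute rims: cloud slices
Q=cloud(f).reshape(-1,3); o=np.array([.6174,-.2036]); 
th=np.deg2rad(103.7);u=np.array([np.cos(th),np.sin(th)]);v=np.array([-u[1],u[0]])
a=(Q[:,:2]-o)@u;b=(Q[:,:2]-o)@v
for x in np.arange(.03,.09,.01):
    k=(abs(a-x)<.003)&(abs(b)<.05)&(Q[:,2]>.05)&(Q[:,2]<.13)
    if k.sum()>5:
        bb=b[k];zz=Q[k,2]; i=np.argsort(bb); print(round(x,3),k.sum(),bb.min().round(4),bb.max().round(4),zz.min().round(4),'at b',bb[zz.argmin()].round(4),zz.max().round(4))
```

```text
[ 275   96   76   77 4518] [313.03917663 134.14453298]
[ 0.61880435 -0.20398205  0.07983651] 4423 0.00040304971263057477
[[310.80750699 133.89553355]] [[220.36207804 268.30409166]]
[[312.6029742 134.9264029]] [[220.49528116 268.9931658 ]]
[[280.55641532 279.70250287]]
0.03 665 -0.0268 0.0235 0.05 at b -0.0017 0.0743
0.04 721 -0.0267 0.0235 0.0502 at b -0.0008 0.076
0.05 752 -0.0262 0.0236 0.0517 at b -0.001 0.0777
0.06 807 -0.0263 0.0242 0.0535 at b -0.0006 0.0791
0.07 845 -0.0265 0.0242 0.0556 at b -0.0008 0.0815
0.08 780 -0.0266 0.0242 0.057 at b -0.0012 0.0825
```

>>> {"method": "send_rows", "body": {
  "series": [
    [1.0,0.25,0,-0.006,1],
    [1.0,0.25,0,0,1],
    [0,0,-2.4,0,1],
    [0,0,-2.4,0,1],
    [0,0,-2.4,0,1],
    [0,0,-2.5,0,1],
    [0,0,0,0,1],
    [0,0,0,0,1]
  ]
}}

```text
clock: 2.75
position: [0.6321, -0.2631, 0.0734]
tcp_rot: [-0.186, 1.565, 0.188]
force: [-0.0, 0.0, 1.2]
finger_gap: -0.0
```

Run:
```python
from look import *
s,f=look("wrist","2")
print(s["position"],s["force"])
```

```text
[ 0.63206718 -0.26307001  0.07342486] [-0.01997802  0.0282896   1.2002775 ]
```

View pics/wrist2.png

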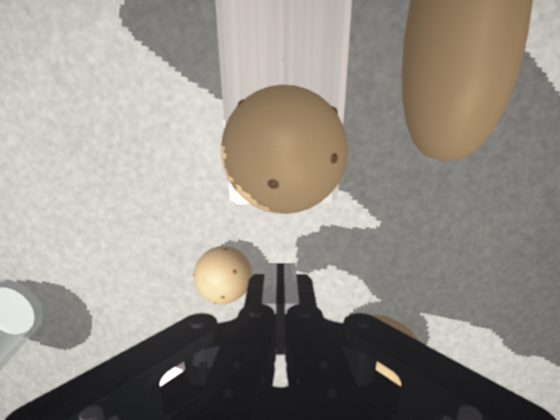

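The ball is centred at (285,150) and the fingertips at about column 281, so they line up. I'll push slowly.

>>> {"method": "send_rows", "body": {
  "series": [
    [-0.14,0.58,0,0,1],
    [-0.14,0.58,0,0,1],
    [-0.14,0.58,0,0,1],
    [-0.12,0.49,0.08,0,1],
    [-0.12,0.49,0.09,0,1],
    [-0.12,0.49,0.09,0,1],
    [-0.12,0.49,0.09,0,1],
    [-0.12,0.49,0.09,0,1],
    [-0.12,0.49,0.09,0,1],
    [-0.12,0.49,0.09,0,1],
    [-0.12,0.49,0.09,0,1]
  ]
}}

```text
clock: 3.72
position: [0.6295, -0.2139, 0.0898]
tcp_rot: [-0.199, 1.543, 0.171]
force: [14.6, -17.7, 19.5]
finger_gap: -0.0003
```

Run:
```python
from look import *
s,f=look("wrist","3")
print(s["position"],s["force"])
```

```text
[ 0.6295178  -0.21388132  0.0898208 ] [ 14.5802452  -17.71658428  19.46855482]
```

View pics/wrist3.png

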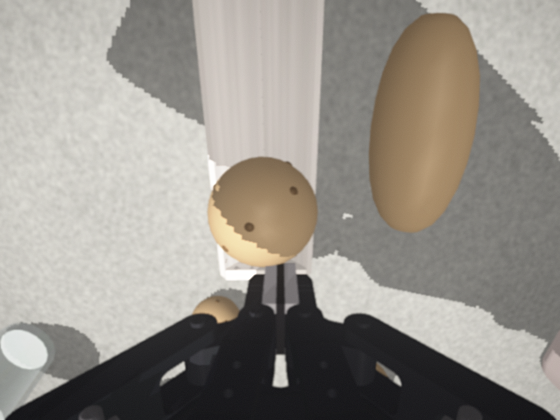

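The force is 27 N and the tool is held back and lifted from its commanded pose, so something is obstructing it. I need to work out what before moving on.

Run:
```python
from look import *
from scipy.optimize import least_squares
f=dict(np.load("wrist3.npz"))
c=f["color"].astype(int); m=((c[...,0]>c[...,2]+22)).astype(np.uint8)
n,l,st,cc=cv2.connectedComponentsWithStats(m); k=l[210,263]; print(st[k],cc[k])
P=cloud(f)[l==k];P=P[np.linalg.norm(P-np.median(P,0),axis=1)<.035]
s=least_squares(lambda x:np.linalg.norm(P-x,axis=1)-.025,P.mean(0)-[0,0,.01],loss='soft_l1',f_scale=.002);print(s.x,len(P),abs(s.fun).mean())
B=np.array([.6186,-.2038,.080]);th=np.deg2rad(103.7);u=np.array([np.cos(th),np.sin(th),0]);v=np.array([-u[1],u[0],0])
print((s.x-B)@u,(s.x-B)@v)
st=read_state();p=st["position"];print((p-s.x)@u,(p-s.x)@v,p[2]-s.x[2])
print("proj tip",proj(f,p), R.from_rotvec(st["tcp_rot"]).as_matrix().round(3), st["ft_torque"])
s,g=look("side","3");s,g=look("scene","3")
for n,b in(("scene",(170,200,290,310)),("side",(260,110,400,230))):
    im=cv2.imread(f"pics/{n}3.png")[b[1]:b[3],b[0]:b[2]]
    cv2.imwrite(f"pics/{n}3c.png",cv2.resize(cv2.convertScaleAbs(im,alpha=1.6,beta=20),None,fx=5,fy=5,interpolation=cv2.INTER_CUBIC)[:600,:800])
```

```text
[ 207  156  111  112 9650] [262.00870466 211.59554404]
[ 0.61431421 -0.185237    0.08297221] 9500 0.00034354788706339565
0.019049907762565238 -0.00023257144110480372
-0.030449970103483725 -0.008541106061477052 0.007275513669319902
proj tip [[281.70631337 278.22746609]] [[ 0.022 -0.235  0.972]
 [-0.014  0.972  0.235]
 [-1.    -0.019  0.018]] [-2.95446846 -2.78843144 -0.06643318]
```

View pics/scene3c.png

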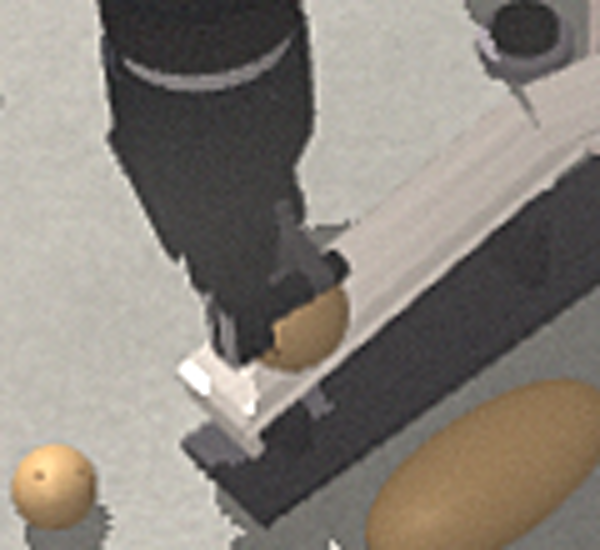

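View pics/side3c.png

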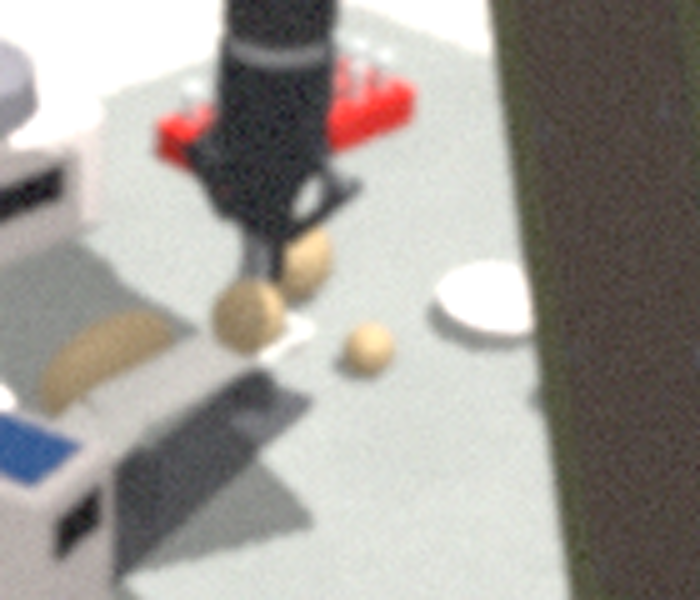

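The ball has moved 19 mm up the chute and is still centred. The narrow fingertips rode up the back of the ball and slipped off to the right. I'll back off, realign and retry with the tip lower.

>>> {"method": "send_rows", "body": {
  "series": [
    [0.1,-0.49,0,0,1],
    [0.12,-0.49,0,0,1],
    [0.12,-0.49,0,0,1],
    [0.12,-0.49,0,0,1],
    [0.12,-0.49,0,0,1],
    [0.12,-0.49,0,0,1],
    [0.12,-0.49,0,0,1],
    [0.12,-0.49,0,0,1],
    [0,0,0,0,1],
    [0,0,0,0,1]
  ]
}}

```text
clock: 4.7
position: [0.6281, -0.2459, 0.081]
tcp_rot: [-0.187, 1.563, 0.188]
force: [0.5, 0.5, 0.4]
finger_gap: 0.0001
```

```bash
cat >> look.py <<'E'
from scipy.optimize import least_squares
th=np.deg2rad(103.7);U=np.array([np.cos(th),np.sin(th),0]);V=np.array([-U[1],U[0],0]);B0=np.array([.6186,-.2038,.080])
def status(tag):
    s,f=look("wrist",tag)
    c=f["color"].astype(int); C=cloud(f)
    d=C-B0; a=d@U; b=d@V
    m=(c[...,0]>c[...,2]+22)&(abs(b)<.035)&(a>-.04)&(C[...,2]>.065)&(f["range_z"]>0)
    n,l,st,cc=cv2.connectedComponentsWithStats(m.astype(np.uint8)); k=1+st[1:,4].argmax()
    P=C[l==k]
    x=least_squares(lambda x:np.linalg.norm(P-x,axis=1)-.025,P.mean(0)-[0,0,.01],loss='soft_l1',f_scale=.002).x
    p=s["position"]
    print("t",s["clock"].__round__(2),"tcp",p.round(4),"F",s["force"].round(1),"yaw tool",R.from_rotvec(s["tcp_rot"]).as_matrix()[:,1].round(3))
    print("ball",x.round(4),"adv,lat,dz",(1000*(x-B0)@U).round(1),(1000*(x-B0)@V).round(1),"n",len(P)," tip rel ball mm u,v,z",(1000*(p-x)@U).round(1),(1000*(p-x)@V).round(1),(1000*(p-x)[2]).round(1))
E
python3 - <<'E'
from look import *
status("4")
E
```

```text
t 4.7 tcp [ 0.6281 -0.2459  0.081 ] F [0.5 0.5 0.4] yaw tool [-0.236  0.972  0.001]
ball [ 0.619  -0.204   0.0799] adv,lat,dz -0.3 -0.3 n 10586  tip rel ball mm u,v,z -42.9 1.1 1.1
```

View pics/wrist4.png

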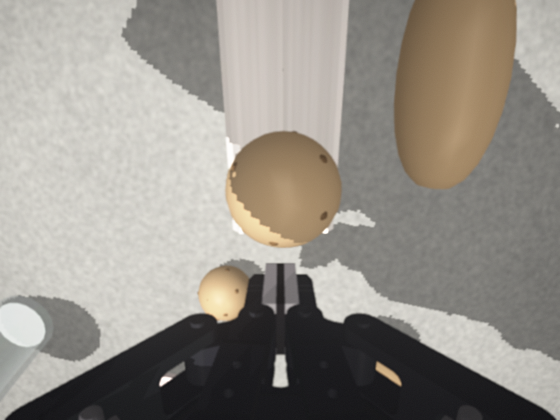

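>>> {"method": "send_rows", "body": {
  "series": [
    [0.11,0.03,-0.55,0,1],
    [0,0,-0.55,0,1],
    [-0.1,0.39,0,0,1],
    [-0.1,0.39,0.02,0,1],
    [0,0,0,0,1]
  ]
}}

```text
clock: 5.17
position: [0.6273, -0.2369, 0.0706]
tcp_rot: [-0.188, 1.563, 0.188]
force: [0.8, 1.0, 0.1]
finger_gap: -0.0001
```

Run:
```python
from look import *
status("5")
```

```text
t 5.17 tcp [ 0.6273 -0.2369  0.0706] F [0.8 1.  0.1] yaw tool [-0.237  0.971  0.   ]
ball [ 0.6186 -0.2022  0.0802] adv,lat,dz 1.6 -0.3 n 11886  tip rel ball mm u,v,z -35.8 -0.3 -9.6
```

>>> {"method": "send_rows", "body": {
  "series": [
    [-0.1,0.39,0.07,0,1],
    [-0.1,0.39,0.07,0,1],
    [0,0,0,0,1]
  ]
}}

```text
clock: 5.47
position: [0.6261, -0.2302, 0.0731]
tcp_rot: [-0.189, 1.561, 0.186]
force: [1.4, -2.9, 2.1]
finger_gap: 0.0002
```

Run:
```python
from look import *
status("6")
```

```text
t 5.47 tcp [ 0.6261 -0.2302  0.0731] F [ 1.4 -2.9  2.1] yaw tool [-0.237  0.972 -0.002]
ball [ 0.6169 -0.1958  0.0812] adv,lat,dz 8.2 -0.2 n 11656  tip rel ball mm u,v,z -35.6 -0.8 -8.1
```

>>> {"method": "send_rows", "body": {
  "series": [
    [-0.1,0.39,0.07,0,1],
    [-0.1,0.39,0.07,0,1],
    [0,0,0,0,1]
  ]
}}

```text
clock: 5.77
position: [0.624, -0.2223, 0.0742]
tcp_rot: [-0.189, 1.561, 0.187]
force: [1.0, -3.9, 2.6]
finger_gap: 0.0001
```

Run:
```python
from look import *
status("7")
```

```text
t 5.77 tcp [ 0.624  -0.2223  0.0742] F [ 1.  -3.9  2.6] yaw tool [-0.237  0.972 -0.001]
ball [ 0.615  -0.1879  0.0827] adv,lat,dz 16.3 -0.2 n 11730  tip rel ball mm u,v,z -35.6 -0.7 -8.5
```

The force now levels off near 4 N and the ball follows the full distance, so this isn't a jam. I'll keep going at the same slow pace.

>>> {"method": "send_rows", "body": {
  "series": [
    [-0.1,0.39,0.07,0,1],
    [-0.1,0.39,0.07,0,1],
    [-0.1,0.39,0.07,0,1],
    [-0.1,0.39,0.07,0,1],
    [0,0,0,0,1]
  ]
}}

```text
clock: 6.23
position: [0.6199, -0.2066, 0.0767]
tcp_rot: [-0.188, 1.562, 0.187]
force: [1.7, -4.2, 2.3]
finger_gap: -0.0004
```

Run:
```python
from look import *
status("8")
```

```text
t 6.23 tcp [ 0.6199 -0.2066  0.0767] F [ 1.7 -4.2  2.3] yaw tool [-0.237  0.972 -0.001]
ball [ 0.6111 -0.1721  0.0856] adv,lat,dz 32.5 -0.2 n 11779  tip rel ball mm u,v,z -35.5 -0.4 -8.9
```

>>> {"method": "send_rows", "body": {
  "series": [
    [-0.1,0.39,0.06,0,1],
    [-0.1,0.39,0.05,0,1],
    [-0.1,0.39,0.06,0,1],
    [-0.1,0.39,0.06,0,1],
    [-0.1,0.39,0.07,0,1],
    [-0.1,0.39,0.07,0,1],
    [-0.1,0.39,0.07,0,1],
    [-0.1,0.39,0.07,0,1]
  ]
}}

```text
clock: 6.95
position: [0.6123, -0.1767, 0.0819]
tcp_rot: [-0.189, 1.561, 0.185]
force: [2.4, -6.3, 5.5]
finger_gap: -0.0003
```

Run:
```python
from look import *
status("9")
```

```text
t 6.95 tcp [ 0.6123 -0.1767  0.0819] F [ 2.4 -6.3  5.5] yaw tool [-0.236  0.972 -0.003]
ball [ 0.6036 -0.1423  0.0909] adv,lat,dz 63.3 -0.0 n 11827  tip rel ball mm u,v,z -35.5 -0.3 -9.0
```

>>> {"method": "send_rows", "body": {
  "series": [
    [-0.1,0.39,0.1,0,1],
    [-0.1,0.39,0.09,0,1],
    [-0.1,0.39,0.08,0,1],
    [-0.1,0.39,0.07,0,1],
    [-0.1,0.39,0.07,0,1],
    [-0.1,0.39,0.07,0,1],
    [-0.1,0.39,0.07,0,1],
    [-0.1,0.39,0.07,0,1]
  ]
}}

```text
clock: 7.67
position: [0.6039, -0.145, 0.0878]
tcp_rot: [-0.188, 1.562, 0.186]
force: [1.9, -6.8, 4.6]
finger_gap: -0.0001
```

Run:
```python
from look import *
status("10")
```

```text
t 7.67 tcp [ 0.6039 -0.145   0.0878] F [ 1.9 -6.8  4.6] yaw tool [-0.236  0.972 -0.002]
ball [ 0.5957 -0.1104  0.0967] adv,lat,dz 96.2 0.1 n 11850  tip rel ball mm u,v,z -35.5 0.3 -9.0
```

>>> {"method": "send_rows", "body": {
  "series": [
    [-0.09,0.39,0.08,0,1],
    [-0.09,0.39,0.08,0,1],
    [-0.1,0.39,0.08,0,1],
    [-0.1,0.39,0.07,0,1],
    [-0.1,0.39,0.07,0,1],
    [-0.1,0.39,0.07,0,1],
    [-0.09,0.39,0.07,0,1],
    [-0.09,0.39,0.07,0,1]
  ]
}}

```text
clock: 8.38
position: [0.5958, -0.1136, 0.0934]
tcp_rot: [-0.188, 1.563, 0.186]
force: [0.6, -5.5, 3.2]
finger_gap: 0.0001
```

Run:
```python
from look import *
status("11")
```

```text
t 8.38 tcp [ 0.5958 -0.1136  0.0934] F [ 0.6 -5.5  3.2] yaw tool [-0.236  0.972 -0.001]
ball [ 0.5879 -0.079   0.1025] adv,lat,dz 128.5 0.3 n 11866  tip rel ball mm u,v,z -35.5 0.5 -9.0
```

>>> {"method": "send_rows", "body": {
  "series": [
    [-0.1,0.39,0.07,0,1],
    [-0.09,0.39,0.07,0,1],
    [-0.1,0.39,0.07,0,1],
    [-0.09,0.39,0.07,0,1],
    [-0.1,0.39,0.07,0,1],
    [-0.09,0.39,0.07,0,1]
  ]
}}

```text
clock: 8.93
position: [0.5899, -0.0902, 0.0975]
tcp_rot: [-0.188, 1.563, 0.186]
force: [1.4, -6.0, 3.9]
finger_gap: 0.0
```

Run:
```python
from look import *
status("12")
```

```text
t 8.93 tcp [ 0.5899 -0.0902  0.0975] F [ 1.4 -6.   3.9] yaw tool [-0.236  0.972 -0.001]
ball [ 0.582  -0.0556  0.1067] adv,lat,dz 152.6 0.4 n 11884  tip rel ball mm u,v,z -35.5 0.5 -9.2
```

View pics/wrist12.png

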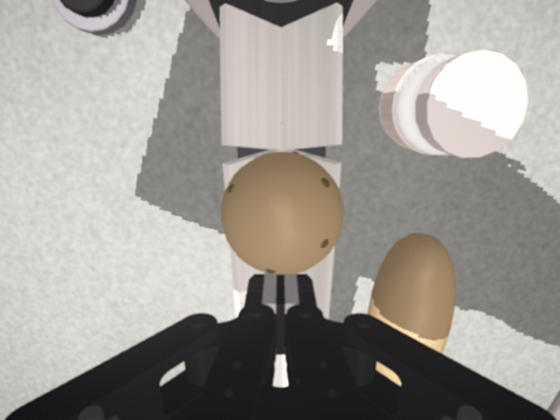

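The ball at (282,212) is just short of the crest line at row ~148, with the seat beyond it. I'll slow down over the crest.

>>> {"method": "send_rows", "body": {
  "series": [
    [-0.1,0.39,0.07,0,1],
    [-0.1,0.39,0.07,0,1],
    [-0.07,0.29,0.05,0,1],
    [-0.07,0.29,0.05,0,1],
    [-0.07,0.29,0.03,0,1],
    [-0.05,0.2,0,0,1]
  ]
}}

```text
clock: 9.48
position: [0.5851, -0.0707, 0.1]
tcp_rot: [-0.187, 1.564, 0.188]
force: [0.7, -0.5, 1.0]
finger_gap: -0.0
```

Run:
```python
from look import *
status("13")
```

```text
t 9.48 tcp [ 0.5851 -0.0707  0.1   ] F [ 0.7 -0.5  1. ] yaw tool [-0.237  0.972  0.001]
ball [ 0.5772 -0.036   0.1097] adv,lat,dz 172.8 0.5 n 11969  tip rel ball mm u,v,z -35.6 0.5 -9.7
```

>>> {"method": "send_rows", "body": {
  "series": [
    [-0.05,0.2,0,0,1],
    [-0.05,0.2,0,0,1],
    [-0.05,0.2,0,0,1],
    [-0.05,0.2,0,0,1],
    [-0.05,0.2,0,0,1],
    [0,0,0,0,1],
    [0,0,0,0,1]
  ]
}}

```text
clock: 10.12
position: [0.5827, -0.0604, 0.1001]
tcp_rot: [-0.187, 1.563, 0.189]
force: [0.6, -0.3, -0.0]
finger_gap: -0.0001
```

Run:
```python
from look import *
status("14")
```

```text
t 10.12 tcp [ 0.5827 -0.0604  0.1001] F [ 0.6 -0.3 -0. ] yaw tool [-0.237  0.971  0.001]
ball [ 0.5717 -0.0139  0.1067] adv,lat,dz 195.6 0.6 n 12105  tip rel ball mm u,v,z -47.8 0.3 -6.6
```

View pics/wrist14.png

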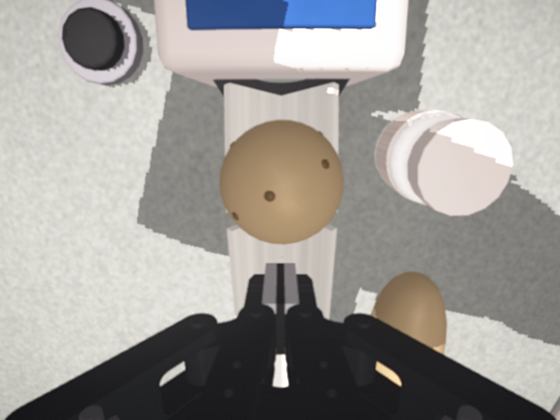

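The ball has passed the crest at (282,180) and is rolling off on its own, ahead of the fingers. I'll back the fingers off and raise them while it settles.

>>> {"method": "send_rows", "body": {
  "series": [
    [0.1,-0.4,0,0,1],
    [0.1,-0.4,1,0,1],
    [0.1,-0.4,2,0,1],
    [0,0,2,0,1],
    [0,0,2,0,1],
    [0,0,0,0,1],
    [0,0,0,0,1],
    [0,0,0,0,1],
    [0,0,0,0,1],
    [0,0,0,0,1],
    [0,0,0,0,1],
    [0,0,0,0,1]
  ]
}}

```text
clock: 11.17
position: [0.5857, -0.0729, 0.1696]
tcp_rot: [-0.187, 1.564, 0.188]
force: [-0.1, 0.6, -0.2]
finger_gap: 0.0004
```

Run:
```python
from look import *
status("15"); status("16")
# caps in wrist view
f=dict(np.load("wrist16.npz")); C=cloud(f)
m=(f["color"].max(2)<60)&(abs(C[...,2]-.024)<.012)&(C[...,0]>.38)&(C[...,0]<.5)&(C[...,1]>-.02)
n,l,st,cc=cv2.connectedComponentsWithStats(m.astype(np.uint8))
for k in range(1,n):
    if st[k,4]>100: print(st[k],cc[k],C[l==k].mean(0),np.median(C[l==k][:,2]))
```

```text
t 11.17 tcp [ 0.5857 -0.0729  0.1696] F [-0.1  0.6 -0.2] yaw tool [-0.237  0.972  0.   ]
ball [0.5676 0.0019 0.103 ] adv,lat,dz 212.0 0.8 n 5920  tip rel ball mm u,v,z -77.0 0.2 66.7
t 11.22 tcp [ 0.5858 -0.0729  0.1698] F [ 0.6 -0.1  0.4] yaw tool [-0.237  0.972  0.   ]
ball [0.5676 0.0019 0.103 ] adv,lat,dz 212.0 0.8 n 5902  tip rel ball mm u,v,z -77.0 0.1 66.8
[115  15  45  47 419] [145.40095465  38.25298329] [0.45090876 0.02915549 0.02057657] 0.02152670661854536
```

View pics/wrist16.png

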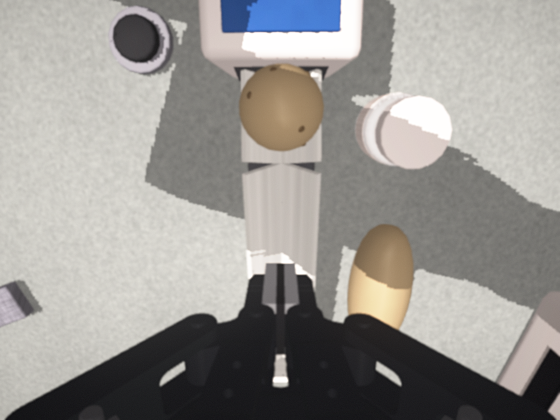

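The ball rests in the seat. Two readings 0.05 s apart are identical, at 212 mm of advance against about 214 expected. Now I go to the button at (137,38) in this view, stopping short to measure it.

>>> {"method": "send_rows", "body": {
  "series": [
    [-1.6,0.5,0.5,0,1],
    [-1.6,0.5,0,0,1],
    [-1.6,0.5,0,0,1],
    [-1.6,0.5,0,0,1],
    [-1.6,0.5,0,0,1],
    [-1.6,0.5,0,0,1],
    [-1.6,0.5,-1,0,1],
    [-1.6,0.5,-2,0,1],
    [0,0,-2,0,1],
    [0,0,0,0,1],
    [0,0,0,0,1]
  ]
}}

```text
clock: 12.18
position: [0.4574, -0.0329, 0.125]
tcp_rot: [-0.188, 1.564, 0.188]
force: [1.3, -0.2, 0.3]
finger_gap: 0.0001
```

Run:
```python
from look import *
s,f=look("wrist","17"); C=cloud(f); print(s["position"],s["force"])
m=(f["color"].max(2)<60)&(C[...,2]<.04)&(C[...,2]>.008)&(C[...,0]>.36)&(C[...,0]<.5)&(C[...,1]>-.02)
n,l,st,cc=cv2.connectedComponentsWithStats(m.astype(np.uint8))
for k in range(1,n):
    if st[k,4]>100: P=C[l==k];print(st[k],cc[k],onz(f,*cc[k],.022),P.mean(0),np.median(P[:,2]),np.ptp(P[:,0]),np.ptp(P[:,1]))
```

```text
[ 0.45737857 -0.03292149  0.12501355] [ 1.25862383 -0.17320897  0.29867139]
[ 256  104   48   50 1852] [279.82721382 128.4524838 ] [0.4417387  0.02842007 0.022     ] [0.44175118 0.02836991 0.02237688] 0.022398469524667033 0.03367245132258212 0.03384911872071959
```

View pics/wrist17.png

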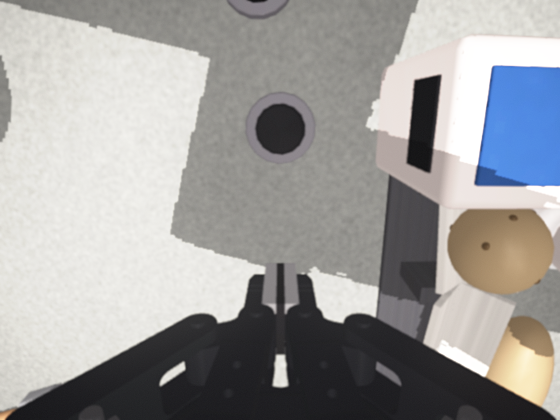

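The cap is at (280,128), which puts it at (0.442, 0.028) with its top at z = 0.022. The potato is seated at (500,245).

>>> {"method": "send_rows", "body": {
  "series": [
    [-0.52,2.04,0,0,1],
    [-0.52,2.04,0,0,1],
    [-0.53,2.05,0,0,1],
    [0,0,-2.2,0,1],
    [0,0,-2.2,0,1],
    [0,0,-2.2,0,1],
    [0,0,-2.2,0,1],
    [0,0,0,0,1],
    [0,0,0,0,1]
  ]
}}

```text
clock: 12.98
position: [0.4427, 0.0282, 0.0377]
tcp_rot: [-0.188, 1.564, 0.188]
force: [0.0, 0.8, 0.7]
finger_gap: 0.0001
```

Run:
```python
from look import *
s=read_state();print(s["position"],s["force"])
```

```text
[0.44271224 0.0282327  0.03770299] [0.04135161 0.7664991  0.68614285]
```

>>> {"method": "send_rows", "body": {
  "series": [
    [0,0,-0.5,0,1],
    [0,0,-0.5,0,1],
    [0,0,-0.4,0,1],
    [0,0,-0.3,0,1],
    [0,0,-0.3,0,1],
    [0,0,-0.2,0,1],
    [0,0,0,0,1],
    [0,0,0,0,1]
  ]
}}

```text
clock: 13.65
position: [0.4432, 0.0283, 0.016]
tcp_rot: [-0.188, 1.561, 0.187]
force: [-0.1, -0.1, 7.6]
finger_gap: -0.0003
```

>>> {"method": "send_rows", "body": {
  "series": [
    [0,0,-0.2,0,1],
    [0,0,0,0,1],
    [0,0,0,0,1]
  ]
}}

```text
clock: 13.9
position: [0.4433, 0.0283, 0.0155]
tcp_rot: [-0.188, 1.561, 0.187]
force: [-7.3, -1.2, 29.8]
finger_gap: 0.0001
```

>>> {"method": "send_rows", "body": {
  "series": [
    [0,0,0.5,0,1],
    [0,0,1,0,1],
    [0,0,2,0,1],
    [0,0,2.5,0,1],
    [0,0,3,0,1],
    [0.5,-2,2,0,1],
    [0.5,-2,1,0,1],
    [0.5,-2,0,0,1],
    [0,0,0,0,1],
    [0,0,0,0,1]
  ]
}}

```text
clock: 14.73
position: [0.4572, -0.0322, 0.1332]
tcp_rot: [-0.186, 1.563, 0.186]
force: [0.5, 0.2, -0.3]
finger_gap: 0.0001
```

Run:
```python
from look import *
s,f=look("wrist","18"); C=cloud(f); print(s["position"],s["force"],s["clock"])
m=(f["color"].max(2)<60)&(C[...,2]<.04)&(C[...,2]>.008)&(C[...,0]>.36)&(C[...,0]<.5)&(C[...,1]>-.02)
n,l,st,cc=cv2.connectedComponentsWithStats(m.astype(np.uint8))
for k in range(1,n):
    if st[k,4]>100: P=C[l==k];print(cc[k],P.mean(0),np.median(P[:,2]))
c=f["color"].astype(int);m=(c[...,0]>c[...,2]+22)&(np.linalg.norm(C-[.567,.002,.11],axis=2)<.04)
P=C[m]; print(len(P),least_squares(lambda x:np.linalg.norm(P-x,axis=1)-.025,P.mean(0)-[0,0,.01],loss='soft_l1',f_scale=.002).x)
look("scene","18")
```

```text
[ 0.4572288  -0.03221396  0.13319883] [ 0.54907296  0.18413227 -0.28660762] 14.7333
[256.33112583   2.2781457 ] [0.40700456 0.10597175 0.01944056] 0.019998935683268607
[279.41931752 128.90514748] [0.44174435 0.02832628 0.02236636] 0.022389833697685633
6869 [0.56779079 0.00191849 0.10305925]
```

View pics/scene18.png

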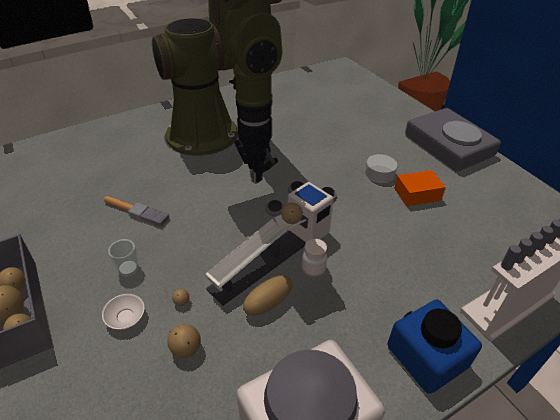

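The button bottomed: the force rose sharply from 8 to 30 N at z = 0.0155. The cap is back up at 0.0224, the potato is still in the seat at (291,213), and the other things look unmoved.

```bash
python3 -c "
from bench import *
print(hand_in())"
```

```text
the job is handed in; nothing more can be done
None
```

The potato is in the seat, and the push button farthest to the robot's right was pressed fully down and released afterwards. The job was handed in at about 14.8 s; no verdict is reported.

- **Push:** The first push failed. The fingertips rode up the ball and slipped sideways, with about 27 N on the tool, so I backed off and the ball rolled back to the crossbar. The second push was slower, with the tip lower and centred. It held at roughly 4–9 N and took the ball over the crest, where it rolled on by itself.
- **Potato:** Before and after the button press its measured position agreed to 0.2 mm, and it was untouched. It came out about 2 mm short of the seat point I computed along the chute. That is within the calibration error and the 8 mm tolerance.
- **Button:** The tool went down about 7 mm from the cap top, and the force climbed sharply from 8 to 30 N, so it hit bottom. After release the cap top measured 22.4 mm, the same as before the press.
- **Other things:** In the last scene picture they look where they were at the start. I judged this by eye and did not measure it.

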